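# Press an end cover home with a ratchet bar clamp

## Task

Use the bench-mounted bar clamp to press the grey end cover fully home into the aluminium box: pump the trigger until you feel the cover bottom, and stop there without bearing down harder. Then hold the release lever down gently and slide the jaw all the way back, leaving the box standing on the clamp's base plate and the other things on the bench where they are.

Things in the scene. Friction and masses are not known exactly. Their poses are not given: they have to be found in the camera images.
- clamp: ratchet bar clamp on an aluminium base plate (356 x 74 x 8 mm, x -188 to +168) bolted to the bench. Origin on the bench under the bar; x level along the bar towards the fixed jaw, z up. Steel toothed bar 8 mm wide, 78 to 98 mm up, on posts 106 mm tall at x -174 and +151. Jaws hang below the bar, the handle stands above it
- fixed_face (a point): middle of the fixed jaw's rubber pad face (36 x 34 mm), 130 mm along the clamp's x, 29 mm above the bench; it looks along -x
- jaw (a joint): slide of the clamp's sliding body (handle, trigger, release lever, movable jaw) along the bar: m forward from its rear stop (0 = all the way back, most 0.095). Drags with about 4 N. With the release lever up the ratchet lets it go forward (clamp's +x) but catches it going back, at teeth 6 mm apart
- trigger (a joint): trigger swing, rad: 0 = rest, 0.32 = fully pulled against its end stop; 2 to 3 N return spring. Hinged 70 mm above the bench. A pull takes up free play to the next tooth, then drives the sliding body forward 0.3 mm per mm; full pulls gain 6 mm each. Push it with shut fingers: F newtons on it alone press the jaw forward with about 1.6 F; squeezed against the handle, about 3 F
- trigger_tip (a point): middle of the trigger's front face, where a finger pulls, 163 mm above the bench. The black finger piece is 10 mm thick, 20 mm wide, and reaches from 124 to 180 mm above the bench; pull it towards the handle, along the clamp's -x. This point moves with the trigger
- grip (a point): middle of the upright pistol handle, 160 mm above the bench. Handle 24 mm deep along the bar, 22 mm wide, top at 181 mm. Trigger front to handle back is 64 mm at rest
- tab: steel thumb tab of the release lever, in front of the nose: 36 mm long, 24 mm wide, 5 mm thick. Origin: middle of its rear edge on its top face, 121 mm above the bench; x forward as the clamp's. The lever bends above 40 N
- release (a joint): release lever swing, rad: 0 to 0.135 = up (it rides on the teeth), 0.28 = down on a hard stop. Pressing the tab down lowers its middle up to 13 mm against a light spring (1 to 3 N), then goes solid. Below 0.2 the ratchet still catches, from 0.24 it is free. It springs up when let go, so keep it down while the sliding body is pushed back
- nose (a point): middle of the front face of the nose, a black bridge 33 mm wide on the sliding body just behind the tab, from 130 to 148 mm above the bench. By this face the sliding body can be pushed back (clamp's -x) while the tab is held down
- pad: rubber pad of the movable jaw, face 36 x 34 mm, 8 mm thick. Origin: middle of its face, which looks along the clamp's +x at the end cover
- housing: aluminium driver box, 70 x 54 x 40 mm, 0.3 kg, loose on the base plate between the jaws, its plain end a few mm or less from the fixed pad. Origin: centre of its underside (8 mm above the bench); x along its length, about as the clamp's. Carries the end cover. Box and cover crack above 40 N between the jaws
- cover (a joint): how far the grey press-fit end cover (flange 50 x 34 x 5 mm, at the box's -x end) has gone into the box, m: 0 = 9 mm proud, 0.009 = fully home, flange on the box's end. It drags with about 9 N going in: a push of 8 to 16 N on the trigger moves it (6 to 12 N while the jaw runs free); once home the trigger goes solid, somewhere within its stroke
- driver: screwdriver with black handle lying on the bench: bystander
- solvent: white bottle, 52 mm across, 120 mm tall: bystander
- flux: small round jar, 44 mm across, 32 mm tall: bystander
- parts_tray: grey compartment tray, 100 x 140 x 22 mm: bystander
Things that resemble listed ones, but are neither listed nor needed, are in the scene too. Leave any orange or yellow look-alike of the housing alone.

How it is judged:
On the way, in this order (a step that is already met when the one before it is completed fails the run):
1. the trigger is pulled and the jaw presses the cover home (value of joint cover above 0.0075 m and value of joint trigger above 0.015 rad and contact force between pad and housing above 6 N), for 0.1 s.
2. the release lever is held down (value of joint release above 0.2 rad), for 0.2 s.
At the end, for the whole second after the job is handed in: The cover is home (within 1.5 mm), the jaw is back within 6 mm of its rear stop, lever and trigger have sprung back, and the box stands at rest on the base plate by the fixed jaw (value of joint cover above 0.0075 m and value of joint jaw below 0.006 m and value of joint release below 0.16 rad and value of joint trigger below 0.03 rad and angle between housing's own z axis and vertical below 0.05 rad and z of housing in the frame of clamp below 0.011 m and x of housing in the frame of clamp above 0.07 m and linear speed of housing below 0.01 m/s and velocity of joint jaw below 0.01 m/s); the robot touches nothing.
It fails at once if the box or cover is cracked: more than 40 N between jaw pad and cover (contact force between pad and housing above 40 N).
It fails at once if the release lever is bent: more than 40 N on its tab (contact force between the fingers and tab above 40 N).
It fails at once if a bystander (screwdriver, bottle, jar, tray) is moved by more than 30 mm (distance of any of driver, solvent, flux, parts_tray from where it was at the start of the episode above 0.03 m).
It also fails if it takes over 67 s, if anything falls off the work surface, if the arm or the gripper's body presses on something with over 40 N, if the wrist force passes 120 N, or if a joint passes its speed limit or range.

## Robot

A 6-joint arm with a two-finger parallel gripper is mounted at the origin on the work surface. World frame = base frame: x ahead of the robot, y to its left, z up, the work surface at z = 0. Lengths are in m, angles in rad, forces in N, time in s.
With the tool pointing down it reaches from about 0.2 to 0.875 m from the base axis. Payload 3.4 kg.
Tool frame: the origin (TCP) lies at the very end of the fingers, on their centre line; the grasp point (between the pads) lies 19 mm behind it; z points along the fingers, y is the direction in which the jaws open and shut (so a half turn about z gives the same grasp; the last joint's range is limited). The gripper opens to 94 mm and grips with 3 to 60 N. Pads are 16 mm wide; open, the fingers measure 119 mm over their backs; the gripper's body (75 mm by 177 mm) begins 78 mm behind the grasp point.
Start: joints at [-1.268, 0.276, 1.505, -0, 1.361, -0.121], TCP at [0.236, -0.524, 0.205] pointing down, gripper open.
Joint ranges: [-2.89, 2.89], [-0.75, 2.08], [0.22, 2.7], [-1.18, 4.32], [0.11, 2.71], [-2.7, 2.7]. Speed limits (rad/s): [2.57, 2.57, 3.14, 3.14, 3.14, 3.14].

## Interface

Orientations are given as [roll, pitch, yaw] about the fixed x, y, z axes, in that order (R = Rz(yaw) Ry(pitch) Rx(roll)).
In Python, from cell import * gives the robot as it stands.
- The arm moves only by the tool apply_moves, never from a script. Its argument "deltas" is text: rows parted by semicolons, each of 5 numbers parted by spaces: the gripper command: -1 is fully open, 1 is shut, values between are in proportion, then the shift along the tool's x, y, z in m, then the turn about the tool's z in degrees. A call has 1 to 10 rows; each row shifts and turns the pose as measured when the row begins, along the tool's axes as they then stand; what a row does not reach is not made up. A row lasts 1/10 s, in which the tool goes at most 50 mm and 8.59 degrees, less where a joint would pass 70% of its speed; a pose out of reach is approached as far as the arm can. A call is refused whole if a number of a shift passes 0.05 or a number of a turn 8.59, either way. A call with a gripper value outside its range is refused whole. The fingers move at their own pace and stop on an object; "squeeze" is the grip in N (left out, the last holds). Time passes only in rows, so rows that do not move let the fingers close. It gives the time, the measured TCP pose, the force and the opening at its end, in the units of the state.
- state(): the state, without advancing time (a new reading comes with each control period).
- get_image(name): name is "side" or "top" or "wrist"; returns the picture (480x640x3 uint8, red, green, blue); there is no depth.
- camera_model(name): a dict with "K" (3x3 intrinsics, pixels), "D" ([k1, k2, p1, p2, k3] as OpenCV has them; the pictures are not rectified), "rvec" (rotation vector, rad) and "tvec" (3), from world to camera coordinates, as OpenCV has them; the wrist camera has in their place "tool_from_camera" (4x4, takes a point from camera to tool coordinates, whose origin is the TCP and whose axes are the flange's). Camera axes: x right, y down, z forward; pixel columns grow to the right and rows downward; lengths in m; the calibration is good to about 2 mm. A picture is of the moment at which its call begins: read the wrist's pose just before it. camera_model takes no time and is no camera call.
- finish_job(): hands the job in, once; it reports no verdict.
The state is a dict: "t": time; "q": joint angles; "joint_vel": joint speeds; "joint_torque": joint torques, N m; "tcp_pos": TCP position; "tool_rot": TCP orientation; "wrist_force": force on the tool from outside, world axes, zero at the start; "torque": the same for the moment, N m; "opening": finger opening in m.
Only numpy, scipy, OpenCV 4.12 (cv2) and the standard library are available. Lean on these libraries where they do the work, as an engineer would, in place of code of your own. Each camera call takes 0.05 s, during which the arm holds its last target.

## Working session

There is one attempt and no reset: what is moved stays moved. The work goes in short steps, Python scripts to look and compute and a tool call to move; the robot and the scene stay as the last step left them, time stands still between calls to the robot, and variables do not carry over. Pictures are saved under pics/ and viewed, and the job is handed in when it is done.

Besides the shell and the picture viewer there is one more tool, called after "Request:" by a JSON object that holds its "name" and its "arguments", one argument or row to a line. apply_moves: Moves the arm, as the interface text tells. Its arguments: {"type":"object","properties":{"deltas":{"type":"string"},"squeeze":{"type":"number"}},"required":["deltas"]}

```bash
mkdir -p pics; ls
python3 - <<'E'
from cell import *
import cv2
s=state();print(s)
for n in ["side","top","wrist"]:
    im=get_image(n);cv2.imwrite(f"pics/{n}0.png",im[:,:,::-1])
    print(n,camera_model(n))
E
```

```text
pics
{'t': 0.0, 'q': array([-1.26801081e+00,  2.76594641e-01,  1.50604727e+00, -4.15234406e-05,
        1.36069011e+00, -1.21016387e-01]), 'joint_vel': array([ 0.00066576,  0.00016448,  0.00055377,  0.00020904, -0.0008192 ,
        0.00023802]), 'joint_torque': array([ 1.35682178e-03, -4.04589164e+01, -2.37230980e+01,  7.03237485e-02,
        3.43853887e-02, -1.44340302e-04]), 'tcp_pos': array([ 0.23626999, -0.52363587,  0.20463915]), 'tool_rot': array([-3.13986110e+00, -1.69680736e-04,  4.23810455e-01]), 'wrist_force': array([ 0.3445228 ,  0.02537469, -0.35887078]), 'torque': array([-0.01865233,  0.02588004, -0.02302415]), 'opening': 0.09424800079252428}
side {'K': array([[523.12241747,   0.        , 310.17054222],
       [  0.        , 523.12241747, 246.61329153],
       [  0.        ,   0.        ,   1.        ]]), 'D': array([-0.07687774,  0.        ,  0.        ,  0.        ,  0.        ]), 'rvec': array([ 0.49055166, -2.64568286,  1.30632641]), 'tvec': array([0.62388334, 0.23378072, 1.12707621])}
top {'K': array([[585.95746503,   0.        , 314.8221588 ],
       [  0.        ,
[... 173 characters left out ...]
ay([ 2.11093616, -2.10263921,  0.22159916]), 'tvec': array([0.02583817, 0.69900181, 1.23256872])}
wrist {'K': array([[410.14811962,   0.        , 318.21127568],
       [  0.        , 410.14811962, 239.0395982 ],
       [  0.        ,   0.        ,   1.        ]]), 'D': array([-0.0519047,  0.       ,  0.       ,  0.       ,  0.       ]), 'tool_from_camera': array([[ 3.59870959e-04, -9.72758433e-01, -2.31820840e-01,
         6.62743252e-02],
       [ 9.99999790e-01,  4.75189277e-04, -4.41606085e-04,
        -8.06423128e-04],
       [ 5.39734821e-04, -2.31820632e-01,  9.72758399e-01,
        -1.79101234e-01],
       [ 0.00000000e+00,  0.00000000e+00,  0.00000000e+00,
         1.00000000e+00]])}
```

View pics/side0.png

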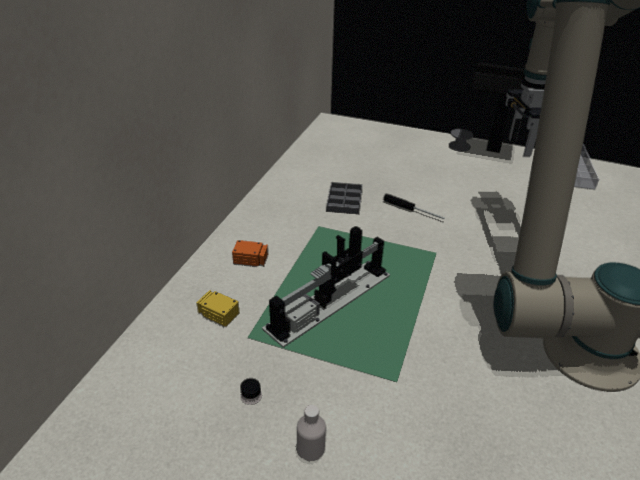

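View pics/top0.png

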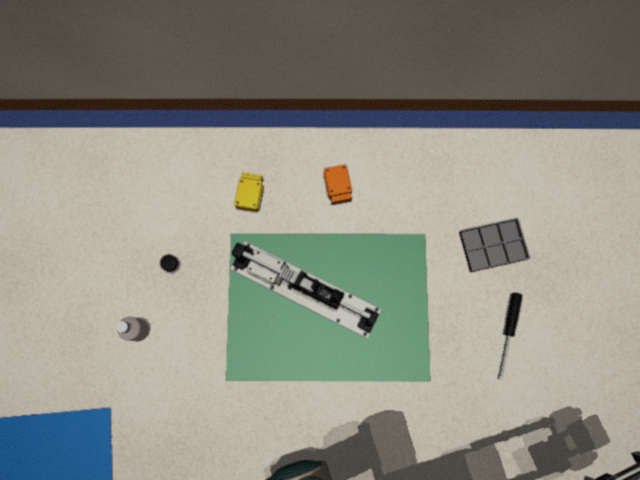

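View pics/wrist0.png

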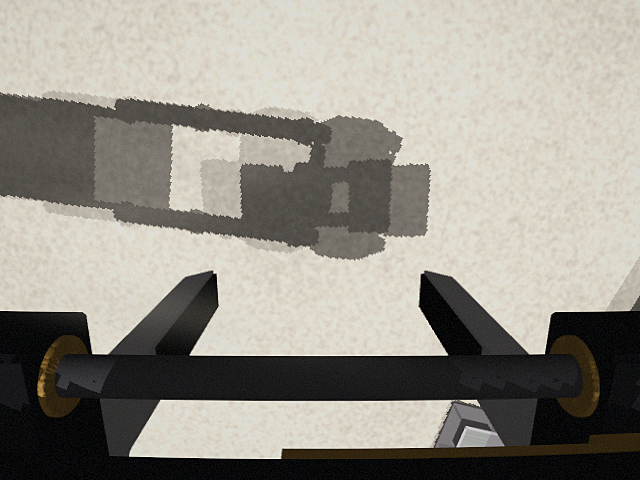

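```bash
cat > h.py <<'E'
from cell import *
import cv2, numpy as np
def ray(n,uv,st=None):
    m=camera_model(n)
    p=cv2.undistortPoints(np.array([[uv]],float),m["K"],m["D"])[0,0]
    d=np.array([p[0],p[1],1.])
    if n=="wrist":
        T=m["tool_from_camera"]; r,pp,y=st["tool_rot"]
        from scipy.spatial.transform import Rotation as R
        Rt=R.from_euler("xyz",[r,pp,y]).as_matrix()
        return Rt@T[:3,3]+st["tcp_pos"], Rt@T[:3,:3]@d
    R_=cv2.Rodrigues(m["rvec"])[0]
    return -R_.T@m["tvec"], R_.T@d
def onz(n,uv,z,st=None):
    o,d=ray(n,uv,st); return o+d*(z-o[2])/d[2]
def tri(obs):
    A=np.zeros((3,3));b=np.zeros(3)
    for o,d in obs:
        d=d/np.linalg.norm(d);P=np.eye(3)-np.outer(d,d);A+=P;b+=P@o
    x=np.linalg.solve(A,b)
    return x,[np.linalg.norm((np.eye(3)-np.outer(d,d)/(d@d))@(x-o)) for o,d in obs]
def proj(n,X,st=None):
    m=camera_model(n)
    if n=="wrist":
        from scipy.spatial.transform import Rotation as R
        T=m["tool_from_camera"];Rt=R.from_euler("xyz",st["tool_rot"]).as_matrix()
        Rc=Rt@T[:3,:3];oc=Rt@T[:3,3]+st["tcp_pos"]
        X=(np.asarray(X)-oc)@Rc
        return cv2.projectPoints(X.reshape(-1,1,3),np.zeros(3),np.zeros(3),m["K"],m["D"])[0].reshape(-1,2)
    return cv2.projectPoints(np.asarray(X,float).reshape(-1,1,3),m["rvec"],m["tvec"],m["K"],m["D"])[0].reshape(-1,2)
E
python3 - <<'E'
from h import *
t=cv2.imread("pics/top0.png");s=cv2.imread("pics/side0.png")
cv2.imwrite("pics/tc.png",cv2.resize(t[230:345,220:390],None,fx=4.7,fy=4.7,interpolation=cv2.INTER_CUBIC))
cv2.imwrite("pics/sc.png",cv2.resize(s[220:350,250:400],None,fx=4.6,fy=4.6,interpolation=cv2.INTER_CUBIC))
roi=t[235:380,230:425];hsv=cv2.cvtColor(roi,cv2.COLOR_BGR2HSV)
m=((hsv[...,1]<70)|(hsv[...,2]<45)).astype(np.uint8)
m=((hsv[...,1]<60)&(hsv[...,2]>120)).astype(np.uint8)
pts=np.argwhere(m)[:,::-1]+[230,235]
W=np.array([onz("top",p,0.008)[:2] for p in pts.astype(float)])
r=cv2.minAreaRect(W.astype(np.float32)*1000);print(r,cv2.boxPoints(r))
for n,p in dict(tray=(494,245),drv=(510,320),flux=(169,263),solv=(133,328)).items(): print(n,onz("top",p,0.02))
E
```

```text
Traceback (most recent call last):
  File "h.py", line 15, in onz
    o,d=ray(n,uv,st); return o+d*(z-o[2])/d[2]
        ~~~^^^^^^^^^
  File "h.py", line 4, in ray
    m=camera_model(n)
ValueError: time passes only in moves, steps and waits
```

View pics/tc.png

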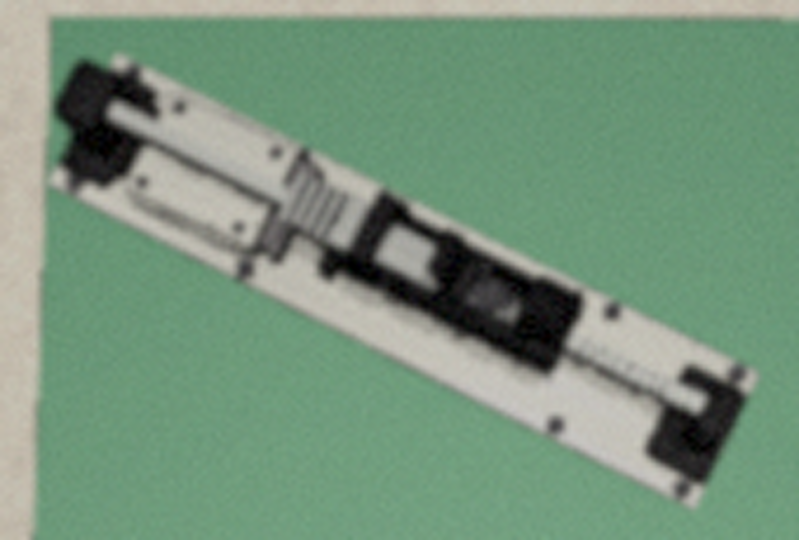

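View pics/sc.png

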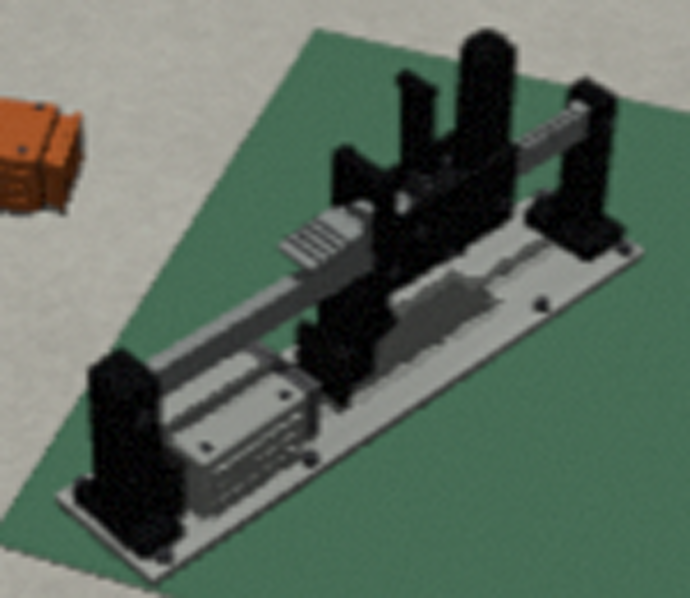

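The top crop shows the plate with the fixed post at the upper left (about (240,256) in the full image). The aluminium housing is at about (262,270), the ribbed release tab at (289,272), and the trigger and handle at (305–340,290). The side crop agrees. The orange and yellow boxes are the look-alikes, outside the clamp.

```bash
sed -i 's/^def ray/_C={}\n_cm=camera_model\ndef camera_model(n):\n    if n not in _C:_C[n]=_cm(n)\n    return _C[n]\ndef ray/' h.py
python3 - <<'E'
from h import *
t=cv2.imread("pics/top0.png")
roi=t[236:378,232:425];hsv=cv2.cvtColor(roi,cv2.COLOR_BGR2HSV)
m=((hsv[...,1]<60)&(hsv[...,2]>120)).astype(np.uint8)
pts=np.argwhere(m)[:,::-1]+[232,236]
W=np.array([onz("top",p,0.008)[:2] for p in pts.astype(float)])
r=cv2.minAreaRect(W.astype(np.float32)*1000);print(r,cv2.boxPoints(r))
for n,p in dict(tray=(494,245),drv=(510,320),flux=(169,263),solv=(133,328)).items(): print(n,onz("top",p,0.02))
# corners from crop
for p in [(118,55),(757,377),(692,508),(50,182)]:
    print(p,onz("top",(220+p[0]/4.7,230+p[1]/4.7),0.008))
for p in [(57,495),(155,582),(643,250)]:
    print(p,onz("side",(250+p[0]/4.6,220+p[1]/4.6),0.008))
E
```

```text
((598.5462646484375, 51.61743927001953), (358.71124267578125, 77.92366027832031), 63.55746078491211) [[ 483.79352  -91.62454]
 [ 553.5649  -126.32396]
 [ 713.299    194.85942]
 [ 643.52765  229.55884]]
tray [ 0.70020954 -0.38799727  0.02      ]
drv [ 0.52678026 -0.41405667  0.02      ]
flux [0.65499234 0.36601116 0.02      ]
solv [0.50538211 0.43948602 0.02      ]
(118, 55) [0.70857123 0.19264313 0.008     ]
(757, 377) [ 0.54928151 -0.12347919  0.008     ]
(692, 508) [ 0.48608635 -0.0909284   0.008     ]
(50, 182) [0.64417336 0.22445156 0.008     ]
(57, 495) [0.707097   0.19722364 0.008     ]
(155, 582) [0.64075831 0.23137379 0.008     ]
(643, 250) [ 0.48477873 -0.08674275  0.008     ]
```

Request:
{"name": "apply_moves", "arguments": {
  "deltas": "1 0.01 0 -0.045 0; 1 0.03 -0.02 -0.03 0; 1 0.041 -0.028 -0.02 0; 1 0.041 -0.028 -0.01 0; 1 0.041 -0.028 -0.005 0; 1 0.041 -0.028 0 0; 1 0.041 -0.028 0 0; 1 0.041 -0.028 0 0; 1 0.041 -0.028 0 0; 1 0.041 -0.028 0 0",
  "squeeze": 20
}}

```text
t: 1.15
tcp_pos: [0.4727, -0.1504, 0.3161]
tool_rot: [-3.135, -0.002, 0.411]
wrist_force: [0.8, -0.1, -0.4]
opening: 0.0178
```

Request:
{"name": "apply_moves", "arguments": {
  "deltas": "1 0.04 -0.028 0 0; 1 0.04 -0.028 0 0; 1 0.04 -0.028 0 0; 1 0.03 -0.02 0 0; 1 0.02 -0.015 0 0; 1 0 0 0 -8; 1 0 0 0 -8; 1 0 0 0 -8; 1 0 0 0 -8; 1 0 0 0 -8"
}}

```text
t: 2.15
tcp_pos: [0.5843, 0.042, 0.3122]
tool_rot: [-3.131, -0.005, 1.149]
wrist_force: [0.9, 0.4, -0.4]
opening: 0.0006
```

Run:
```python
from h import *
s=state();im=get_image("wrist");cv2.imwrite("pics/w1.png",im[:,:,::-1])
print(s["t"],s["tcp_pos"],s["tool_rot"],s["opening"],s["q"])
O=np.array([.603,.0606,0]);a=np.deg2rad(63.55);X=np.array([np.cos(a),np.sin(a),0]);Y=np.array([-X[1],X[0],0])
for p in [(-188,-37,8),(-188,37,8),(168,37,8),(168,-37,8),(-174,0,106),(151,0,106),(0,0,98)]:
    print(p,proj("wrist",O+p[0]/1000*X+p[1]/1000*Y+[0,0,p[2]/1000],s)[0])
```

```text
2.15 [0.58427921 0.04198622 0.31215802] [-3.13108468 -0.00544297  1.14854654] 0.0006164015935686707 [-0.05296921  0.25866787  1.2711195   0.00887917  1.61963867  0.36965075]
(-188, -37, 8) [351.95701355 329.23851245]
(-188, 37, 8) [294.12451858 326.87664708]
(168, 37, 8) [303.02332935  25.06348672]
(168, -37, 8) [370.572973    27.90103056]
(-174, 0, 106) [323.73207647 356.81631202]
(151, 0, 106) [339.70306014  15.8604536 ]
(0, 0, 98) [331.51128431 188.1409465 ]
```

View pics/w1.png

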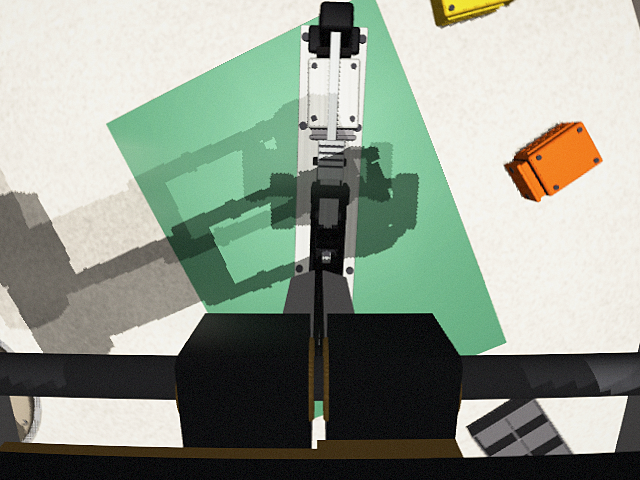

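Run:
```python
from h import *
t=cv2.imread("pics/w1.png")
cv2.imwrite("pics/w1c.png",cv2.resize(t[0:300,260:400],None,fx=2,fy=2,interpolation=cv2.INTER_CUBIC))
cv2.imwrite("pics/w1d.png",cv2.resize(np.clip(t[110:290,280:380].astype(float)*2,0,255).astype(np.uint8),None,fx=3.3,fy=3.3,interpolation=cv2.INTER_CUBIC))
```

```text
(no output)
```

View pics/w1c.png

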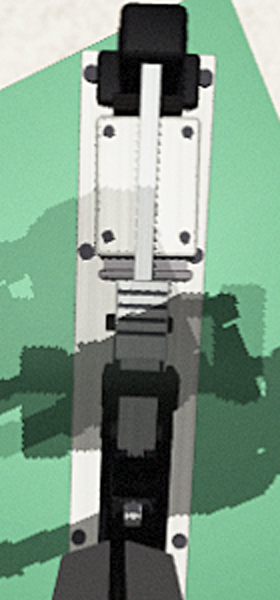

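View pics/w1d.png

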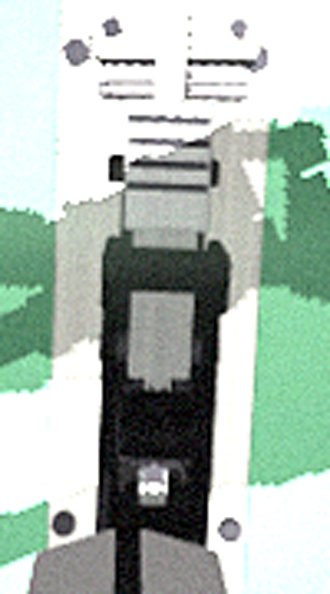

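```bash
cat >> h.py <<'E'
O=np.array([.603,.0606,0]);_a=np.deg2rad(63.55);X=np.array([np.cos(_a),np.sin(_a),0]);Y=np.array([-X[1],X[0],0])
def cl(P): 
    d=P-O; return np.round(np.array([d@X,d@Y,d[2]])*1000,1)
E
python3 - <<'E'
from h import *
S=lambda p,z:cl(onz("side",(250+p[0]/4.6,220+p[1]/4.6),z/1000))
print("side cam",cl(ray("side",(300,240))[0]))
print("trig top L,R",S((400,75),180),S((435,88),180))
print("nose top front corner far/near",S((335,150),148),S((382,180),148))
print("handle top",S((463,45),181),S((488,33),181),S((515,45),181))
print("post tops fixed", S((90,360),106),S((155,375),106),"rear",S((575,90),106),S((612,100),106))
print("tab front",S((280,245),121),S((312,268),121))
print("housing top near corners",S((205,460),48),S((318,385),48))
s=dict(tcp_pos=np.array([0.58427921,0.04198622,0.31215802]),tool_rot=[-3.13108468,-0.00544297,1.14854654])
W=lambda p,z:cl(onz("wrist",(260+p[0]/2,p[1]/2),z/1000,s))
print("W tab front",W((117,282),121),W((168,282),121),"tab rear",W((118,365),121),W((165,365),121))
print("nose top front",W((108,367),148),W((178,367),148))
print("housing",W((95,118),48),W((198,118),48),W((95,250),48),W((198,258),48))
print("cover flange", W((100,268),43),W((190,280),43),"pad front",W((105,320),46))
print("fixed post",W((122,65),106),W((186,65),106), "plate L/R",W((82,50),8),W((214,50),8),W((74,540),8),W((187,540),8))
print("fixed pad lower face edge",W((105,112),46))
E
```

```text
side cam [651.6 634.  866. ]
trig top L,R [-29.4  -3.9 180. ] [-34.4  14.7 180. ]
nose top front corner far/near [  5.4 -11.6 148. ] [  4.8  20.  148. ]
handle top [-68.8   0.3 181. ] [-85.3   1.5 181. ] [-87.8  17.3 181. ]
post tops fixed [159.4 -12.4 106. ] [143.7  15.2 106. ] rear [-162.3   -1.1  106. ] [-170.2   17.9  106. ]
tab front [ 51.4  -0.7 121. ] [ 51.6  21.7 121. ]
housing top near corners [125.2  27.9  48. ] [50.5 26.8 48. ]
W tab front [ 43.4  14.  121. ] [ 44.4  -8.5 121. ] tab rear [  7.   12.1 121. ] [  7.9  -9.  121. ]
nose top front [  8.5  16.1 148. ] [  9.7 -13.1 148. ]
housing [125.2  29.2  48. ] [127.3 -23.2  48. ] [59.9 26.9 48. ] [ 58.  -27.2  48. ]
cover flange [50.9 24.1 43. ] [ 46.6 -24.1  43. ] pad front [23.8 20.3 46. ]
fixed post [136.7  15.7 106. ] [137.8 -12.3 106. ] plate L/R [168.   39.2   8. ] [170.8 -32.9   8. ] [-111.8   35.4    8. ] [-108.8  -34.2    8. ]
fixed pad lower face edge [128.7  24.2  46. ]
```

Request:
{"name": "apply_moves", "arguments": {
  "deltas": "1 0 0 0 2.4; 1 0.008 0.004 0.02 0; 1 0.005 0.0025 0.04 0; 1 0 0 0.03 0; 1 0 0 0.01 0; 1 0 0 0 0; 1 0 0 0 0"
}}

```text
t: 2.9
tcp_pos: [0.5963, 0.0517, 0.2101]
tool_rot: [-3.133, -0.006, 1.094]
wrist_force: [0.0, 0.6, 0.7]
opening: 0.0003
```

Run:
```python
from h import *
s=state();im=get_image("wrist");sd=get_image("side")[:,:,::-1]
print(s["t"],s["tcp_pos"],cl(s["tcp_pos"]),np.rad2deg(s["tool_rot"]),s["wrist_force"])
a=np.clip(im[:,:,::-1].astype(float)*1.8,0,255).astype(np.uint8)
cv2.imwrite("pics/w2.png",a)
cv2.imwrite("pics/s2.png",cv2.resize(np.clip(sd[190:350,250:400].astype(float)*1.8,0,255).astype(np.uint8),None,fx=3.7,fy=3.7,interpolation=cv2.INTER_CUBIC))
```

```text
2.9 [0.59630356 0.05165363 0.21011614] [-11.    2.  210.1] [-179.49902598   -0.32533216   62.65785578] [0.03520068 0.61434462 0.7475862 ]
```

View pics/w2.png

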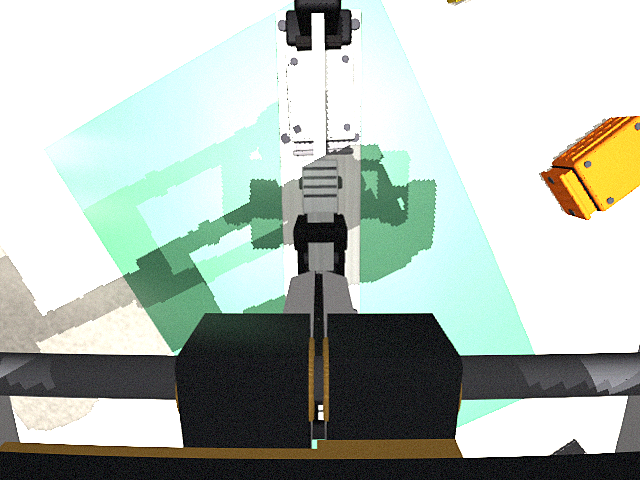

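View pics/s2.png

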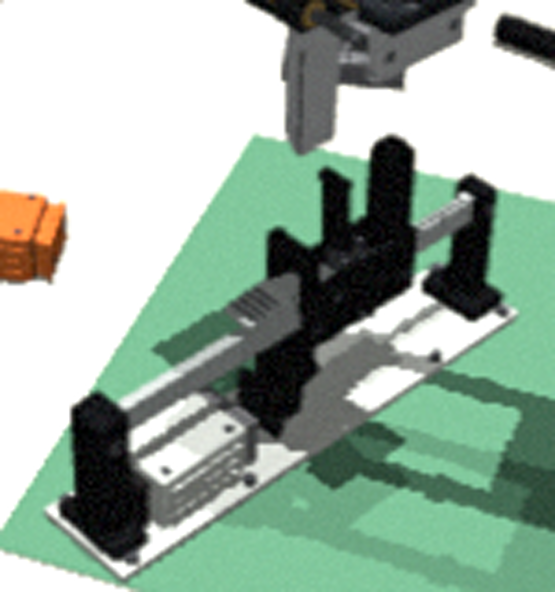

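The fingers hang in front of the trigger, centred on the bar (u≈320 in the wrist view). I'm going down.

Request:
{"name": "apply_moves", "arguments": {
  "deltas": "1 0 0 0.03 0; 1 0 0 0.02 0; 1 0 0 0.003 0; 1 0 0 0 0; 1 0 0 0 0"
}}

```text
t: 3.5
tcp_pos: [0.6023, 0.0516, 0.1651]
tool_rot: [3.134, -0.013, 1.092]
wrist_force: [-0.4, 0.2, 0.2]
opening: 0.0005
```

```bash
cat > look.py <<'E'
import sys
from h import *
k=sys.argv[1]
s=state();sd=get_image("side")[:,:,::-1]
print(s["t"],cl(s["tcp_pos"]),np.rad2deg(s["tool_rot"]),s["wrist_force"])
cv2.imwrite(f"pics/s{k}.png",cv2.resize(np.clip(sd[190:350,250:400].astype(float)*1.8,0,255).astype(np.uint8),None,fx=3.7,fy=3.7,interpolation=cv2.INTER_CUBIC))
E
python3 look.py 3
```

```text
3.5 [ -8.3  -3.4 165.1] [179.58379774  -0.76106562  62.58684403] [-0.35983404  0.20228195  0.21642375]
```

View pics/s3.png

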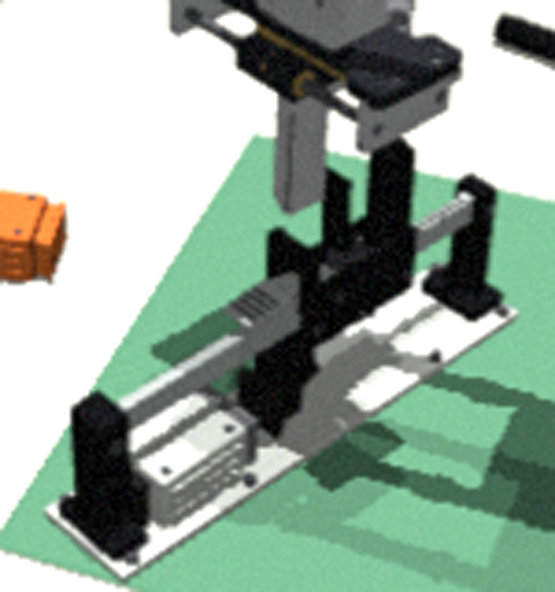

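Request:
{"name": "apply_moves", "arguments": {
  "deltas": "1 -0.002 -0.005 0.006 -0.9; 1 0 0 0 0; 1 0 0 0 0"
}}

```text
t: 3.85
tcp_pos: [0.598, 0.0523, 0.1612]
tool_rot: [3.13, -0.015, 1.11]
wrist_force: [-0.2, -0.5, 0.1]
opening: 0.0003
```

Request:
{"name": "apply_moves", "arguments": {
  "deltas": "1 0 0 0 0; 1 0 0 0 0"
}}

```text
t: 4.05
tcp_pos: [0.5981, 0.0523, 0.1615]
tool_rot: [3.129, -0.015, 1.11]
wrist_force: [0.2, 0.1, -0.6]
opening: 0.0005
```

```bash
cat > st.py <<'E'
from h import *
s=state();f=s["wrist_force"]
print(round(s["t"],2),cl(s["tcp_pos"]),np.rad2deg(s["tool_rot"]).round(2),"Fclamp",round(f@X,1),round(f@Y,1),round(f[2],1))
E
python3 st.py
```

```text
4.05 [ -9.6   0.7 161.5] [179.3   -0.88  63.57] Fclamp 0.2 -0.1 -0.6
```

Request:
{"name": "apply_moves", "arguments": {
  "deltas": "1 -0.005 -0.001 0.004 0; 1 -0.005 0 0 0; 1 -0.005 0 0 0; 1 -0.005 0 0 0"
}}

```text
t: 4.45
tcp_pos: [0.5896, 0.0366, 0.1579]
tool_rot: [3.128, -0.022, 1.109]
wrist_force: [1.5, 5.7, 2.9]
opening: 0.0005
```

```bash
python3 st.py
```

```text
4.45 [-27.5   1.3 157.9] [179.21  -1.27  63.57] Fclamp 5.8 1.2 2.9
```

Request:
{"name": "apply_moves", "arguments": {
  "deltas": "1 -0.005 0 0 0; 1 -0.005 0 0 0"
}}

```text
t: 4.65
tcp_pos: [0.5868, 0.0311, 0.1586]
tool_rot: [3.127, -0.032, 1.108]
wrist_force: [3.0, 7.9, -1.1]
opening: 0.0003
```

```bash
python3 st.py
```

```text
4.65 [-33.6   1.3 158.6] [179.17  -1.85  63.48] Fclamp 8.4 0.8 -1.1
```

Request:
{"name": "apply_moves", "arguments": {
  "deltas": "1 -0.004 0 0 0; 1 -0.004 0 0 0"
}}

```text
t: 4.85
tcp_pos: [0.5851, 0.0277, 0.1586]
tool_rot: [3.127, -0.043, 1.106]
wrist_force: [2.6, 5.5, -1.0]
opening: 0.0006
```

```bash
python3 look.py 4;python3 st.py
```

```text
4.85 [-37.4   1.4 158.6] [179.14152485  -2.45886764  63.38560138] [ 2.64147256  5.52979286 -0.96253751]
4.9 [-37.9   1.4 158.6] [179.14  -2.43  63.37] Fclamp 5.1 0.2 -1.5
```

View pics/s4.png

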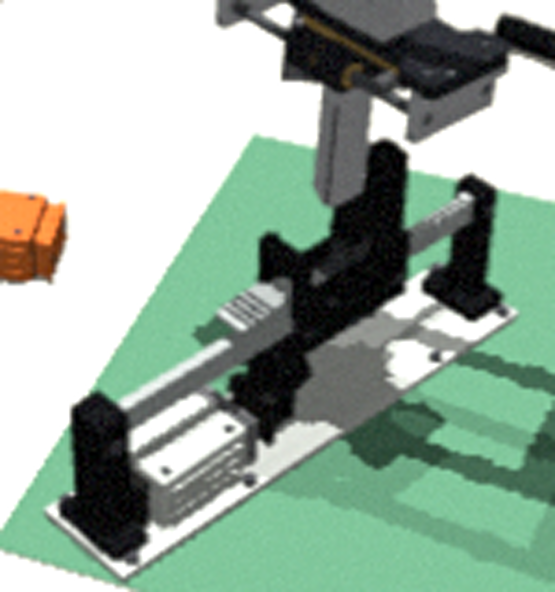

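Request:
{"name": "apply_moves", "arguments": {
  "deltas": "1 -0.008 0 0 0; 1 -0.006 0 0 0"
}}

```text
t: 5.1
tcp_pos: [0.5826, 0.0224, 0.1582]
tool_rot: [3.126, -0.062, 1.103]
wrist_force: [7.5, 16.3, -2.6]
opening: 0.0005
```

```bash
python3 st.py
```

```text
5.1 [-43.3   1.3 158.2] [179.11  -3.54  63.21] Fclamp 17.9 0.5 -2.6
```

Request:
{"name": "apply_moves", "arguments": {
  "deltas": "1 0.02 0 0 0; 1 0.015 0 0 0; 1 0 0 0 0"
}}

```text
t: 5.4
tcp_pos: [0.5982, 0.0533, 0.1601]
tool_rot: [3.126, -0.061, 1.102]
wrist_force: [-0.2, -0.3, 0.8]
opening: 0.0005
```

```bash
python3 st.py
```

```text
5.4 [ -8.7   1.1 160.1] [179.13  -3.49  63.14] Fclamp -0.4 0.0 0.8
```

Request:
{"name": "apply_moves", "arguments": {
  "deltas": "1 -0.02 0 0.001 0; 1 -0.013 0 0 0"
}}

```text
t: 5.6
tcp_pos: [0.5861, 0.0278, 0.1581]
tool_rot: [3.124, -0.07, 1.105]
wrist_force: [4.6, 10.8, -3.2]
opening: 0.0003
```

```bash
python3 st.py
```

```text
5.6 [-36.9   0.5 158.1] [178.98  -4.    63.29] Fclamp 11.7 0.7 -3.2
```

Request:
{"name": "apply_moves", "arguments": {
  "deltas": "1 -0.003 0 0 0; 1 0.025 0 0 0; 1 0.018 0 0 0; 1 0 0 0 0"
}}

```text
t: 6.0
tcp_pos: [0.605, 0.0647, 0.1613]
tool_rot: [3.124, -0.075, 1.102]
wrist_force: [0.4, 0.1, 1.1]
opening: 0.0002
```

```bash
python3 st.py; python3 look.py 5
python3 - <<'E'
from h import *
s=state();im=get_image("wrist")[:,:,::-1]
cv2.imwrite("pics/w5.png",cv2.resize(np.clip(im[0:300,240:400].astype(float)*1.8,0,255).astype(np.uint8),None,fx=2,fy=2))
E
```

```text
6.0 [4.600e+00 1.000e-01 1.613e+02] [178.97  -4.29  63.13] Fclamp 0.3 -0.3 1.1
6.0 [4.600e+00 1.000e-01 1.613e+02] [178.97412472  -4.29085104  63.13190343] [0.36161879 0.12773783 1.0924091 ]
```

View pics/s5.png

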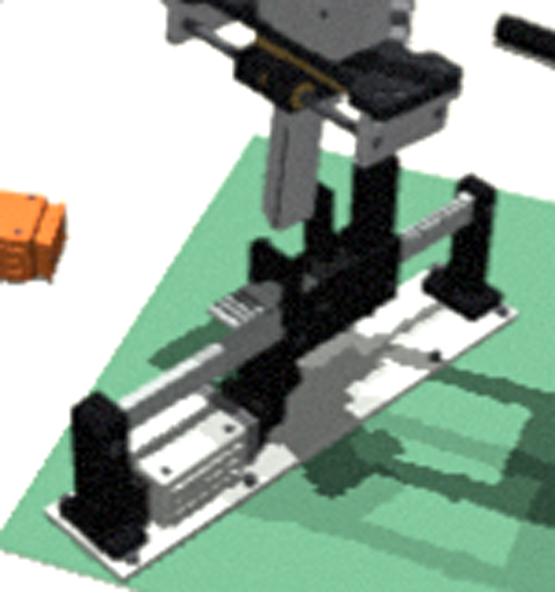

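View pics/w5.png

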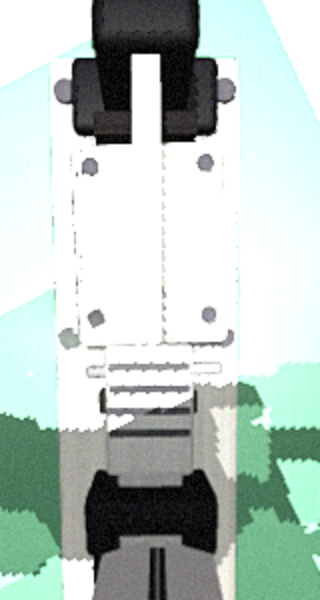

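Request:
{"name": "apply_moves", "arguments": {
  "deltas": "1 -0.02 -0.0015 0.002 0; 1 -0.012 0 0 0"
}}

```text
t: 6.3
tcp_pos: [0.5902, 0.0383, 0.1576]
tool_rot: [3.122, -0.081, 1.102]
wrist_force: [1.5, 5.0, -0.8]
opening: 0.0007
```

```bash
python3 st.py
```

```text
6.3 [-25.7   1.5 157.6] [178.91  -4.65  63.13] Fclamp 5.1 0.9 -0.8
```

Request:
{"name": "apply_moves", "arguments": {
  "deltas": "1 -0.006 0 0 0"
}}

```text
t: 6.4
tcp_pos: [0.5881, 0.0343, 0.1573]
tool_rot: [3.123, -0.087, 1.1]
wrist_force: [4.7, 9.0, -4.6]
opening: 0.0003
```

```bash
python3 st.py
```

```text
6.4 [-30.2   1.6 157.3] [178.91  -4.98  63.02] Fclamp 10.1 -0.3 -4.6
```

Request:
{"name": "apply_moves", "arguments": {
  "deltas": "1 -0.004 0 0 0; 1 0.025 0 0 0; 1 0.015 0 0 0; 1 0 0 0 0"
}}

```text
t: 6.8
tcp_pos: [0.605, 0.0674, 0.1609]
tool_rot: [3.123, -0.094, 1.094]
wrist_force: [0.3, -0.4, 0.4]
opening: 0.0002
```

```bash
python3 st.py;python3 look.py 6
python3 - <<'E'
from h import *
s=state();im=get_image("wrist")[:,:,::-1]
cv2.imwrite("pics/w6.png",cv2.resize(np.clip(im[0:300,240:400].astype(float)*1.8,0,255).astype(np.uint8),None,fx=2,fy=2))
E
```

```text
6.8 [  7.    1.2 160.9] [178.96  -5.4   62.7 ] Fclamp -0.2 -0.4 0.4
6.8 [  7.    1.2 160.9] [178.9607482   -5.39532174  62.70440875] [ 0.260568   -0.36788727  0.3792641 ]
```

View pics/s6.png

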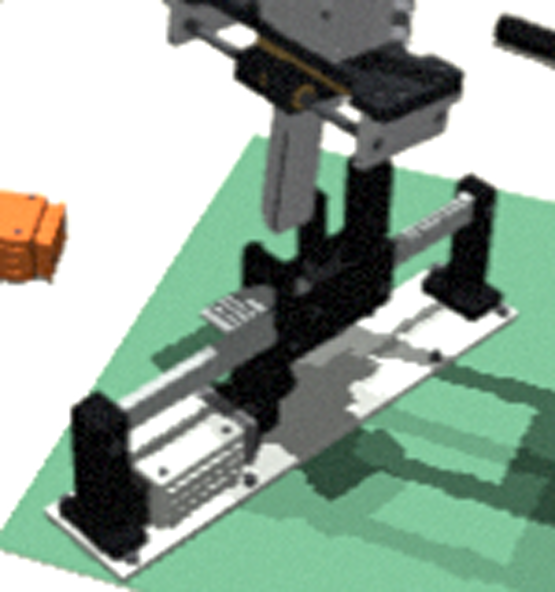

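View pics/w6.png

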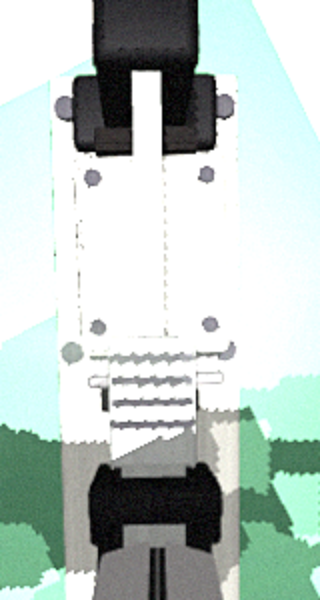

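Request:
{"name": "apply_moves", "arguments": {
  "deltas": "1 -0.02 0 0.002 0.5; 1 -0.008 0 0 0"
}}

```text
t: 7.1
tcp_pos: [0.5942, 0.0451, 0.1574]
tool_rot: [3.122, -0.104, 1.084]
wrist_force: [4.2, 10.4, -1.8]
opening: 0.0005
```

```bash
python3 st.py
```

```text
7.1 [-17.8   1.  157.4] [178.89  -5.96  62.13] Fclamp 11.2 0.8 -1.8
```

Request:
{"name": "apply_moves", "arguments": {
  "deltas": "1 -0.005 0 0 0"
}}

```text
t: 7.2
tcp_pos: [0.5932, 0.0432, 0.1574]
tool_rot: [3.122, -0.112, 1.082]
wrist_force: [5.0, 10.7, -3.4]
opening: 0.0001
```

```bash
python3 st.py
```

```text
7.2 [-20.    1.  157.4] [178.88  -6.42  62.  ] Fclamp 11.8 0.3 -3.4
```

Request:
{"name": "apply_moves", "arguments": {
  "deltas": "1 -0.006 0 0 0"
}}

```text
t: 7.3
tcp_pos: [0.5921, 0.041, 0.1572]
tool_rot: [3.122, -0.121, 1.08]
wrist_force: [5.9, 10.1, -2.7]
opening: 0.0003
```

```bash
python3 st.py
```

```text
7.3 [-22.4   1.  157.2] [178.86  -6.92  61.89] Fclamp 11.6 -0.8 -2.7
```

Request:
{"name": "apply_moves", "arguments": {
  "deltas": "1 -0.005 0 0 0"
}}

```text
t: 7.4
tcp_pos: [0.5915, 0.0398, 0.1571]
tool_rot: [3.122, -0.13, 1.078]
wrist_force: [5.8, 11.0, -3.0]
opening: 0.0004
```

```bash
python3 st.py; python3 look.py 7
python3 - <<'E'
from h import *
s=state();im=get_image("wrist")[:,:,::-1]
cv2.imwrite("pics/w7.png",cv2.resize(np.clip(im[0:300,240:400].astype(float)*1.5,0,255).astype(np.uint8),None,fx=2,fy=2))
E
```

```text
7.4 [-23.8   1.  157.1] [178.85  -7.44  61.77] Fclamp 12.4 -0.3 -3.0
7.4 [-23.8   1.  157.1] [178.84966556  -7.43817955  61.77078819] [ 5.77680614 11.0084017  -2.98563028]
```

View pics/s7.png

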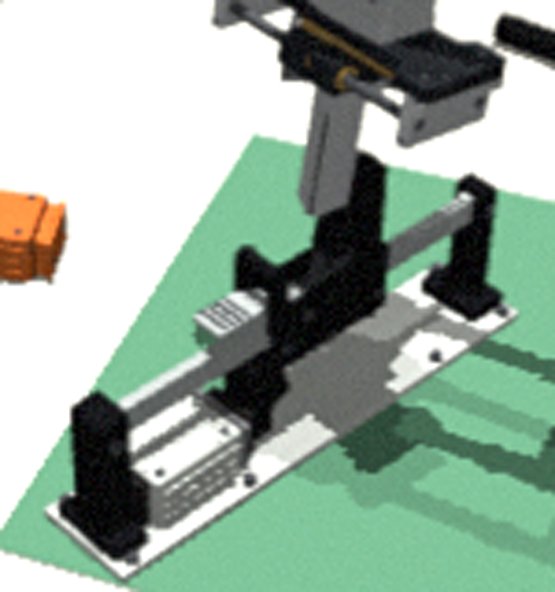

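View pics/w7.png

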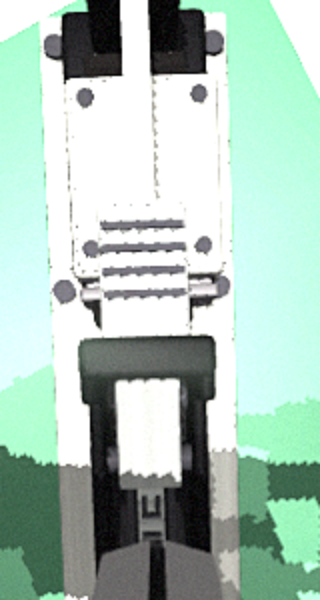

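Request:
{"name": "apply_moves", "arguments": {
  "deltas": "1 -0.006 0 0 0"
}}

```text
t: 7.6
tcp_pos: [0.5912, 0.039, 0.157]
tool_rot: [3.121, -0.141, 1.076]
wrist_force: [8.1, 16.4, -2.9]
opening: 0.0005
```

```bash
python3 st.py
```

```text
7.6 [-24.6   0.9 157. ] [178.84  -8.09  61.62] Fclamp 18.3 0.1 -2.9
```

Request:
{"name": "apply_moves", "arguments": {
  "deltas": "1 0.025 0 0 -0.9; 1 0.015 0 0 -0.9; 1 0 0 0 0"
}}

```text
t: 7.9
tcp_pos: [0.6089, 0.073, 0.1623]
tool_rot: [3.118, -0.139, 1.107]
wrist_force: [0.1, 0.5, -0.6]
opening: 0.0006
```

```bash
python3 st.py;python3 look.py 8
python3 - <<'E'
from h import *
s=state();im=get_image("wrist")[:,:,::-1]
cv2.imwrite("pics/w8.png",cv2.resize(im[0:300,240:400],None,fx=2.5,fy=2))
E
```

```text
7.9 [ 13.8   0.3 162.3] [178.65  -7.95  63.42] Fclamp 0.5 0.2 -0.6
7.9 [ 13.8   0.3 162.3] [178.6531264   -7.94999601  63.42444463] [ 0.07634831  0.52824024 -0.59075514]
```

View pics/s8.png

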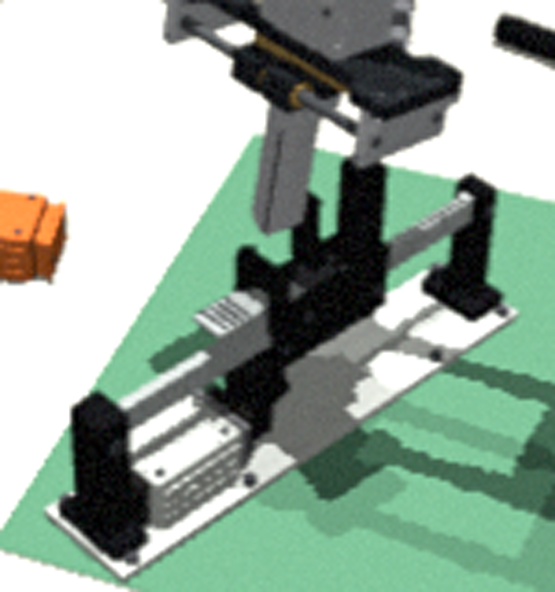

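View pics/w8.png

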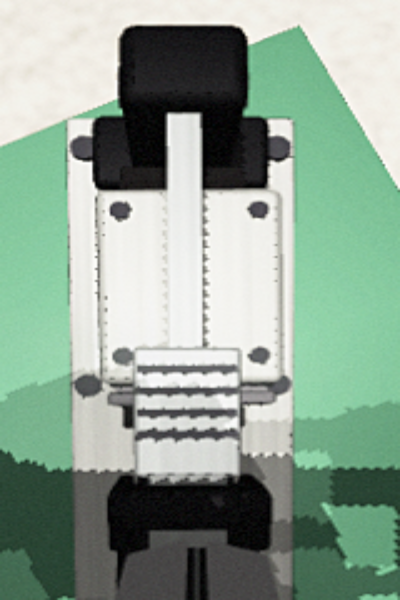

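Request:
{"name": "apply_moves", "arguments": {
  "deltas": "1 -0.015 -0.001 0.004 0; 1 -0.006 0 0 0"
}}

```text
t: 8.2
tcp_pos: [0.5992, 0.0551, 0.1559]
tool_rot: [3.117, -0.144, 1.105]
wrist_force: [3.0, 8.8, 0.1]
opening: 0.0005
```

```bash
python3 st.py
```

```text
8.2 [ -6.7   1.  155.9] [178.59  -8.25  63.31] Fclamp 9.2 1.2 0.1
```

Request:
{"name": "apply_moves", "arguments": {
  "deltas": "1 -0.006 0 0 0"
}}

```text
t: 8.3
tcp_pos: [0.5975, 0.0517, 0.1559]
tool_rot: [3.117, -0.151, 1.103]
wrist_force: [5.4, 12.0, 2.7]
opening: 0.0003
```

```bash
python3 st.py
```

```text
8.3 [-10.5   1.  155.9] [178.57  -8.68  63.18] Fclamp 13.1 0.5 2.7
```

Request:
{"name": "apply_moves", "arguments": {
  "deltas": "1 -0.006 0 0 0"
}}

```text
t: 8.4
tcp_pos: [0.5964, 0.0496, 0.156]
tool_rot: [3.116, -0.162, 1.099]
wrist_force: [7.8, 15.0, -2.6]
opening: 0.0005
```

```bash
python3 st.py
```

```text
8.4 [-12.8   1.  156. ] [178.55  -9.3   62.99] Fclamp 16.9 -0.3 -2.6
```

```bash
python3 st.py;python3 look.py 9
python3 - <<'E'
from h import *
s=state();im=get_image("wrist")[:,:,::-1]
cv2.imwrite("pics/w9.png",cv2.resize(im[0:300,240:400],None,fx=2.5,fy=2))
E
```

```text
8.4 [-12.8   1.  156. ] [178.55  -9.3   62.99] Fclamp 16.9 -0.3 -2.6
8.4 [-12.8   1.  156. ] [178.54902952  -9.30190343  62.9879922 ] [ 7.77440743 14.98113474 -2.55477309]
```

View pics/w9.png

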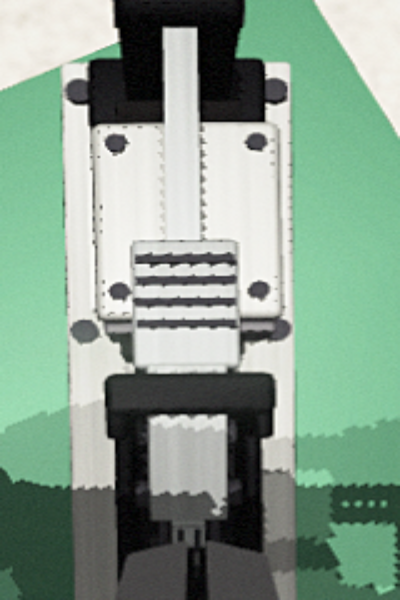

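View pics/s9.png

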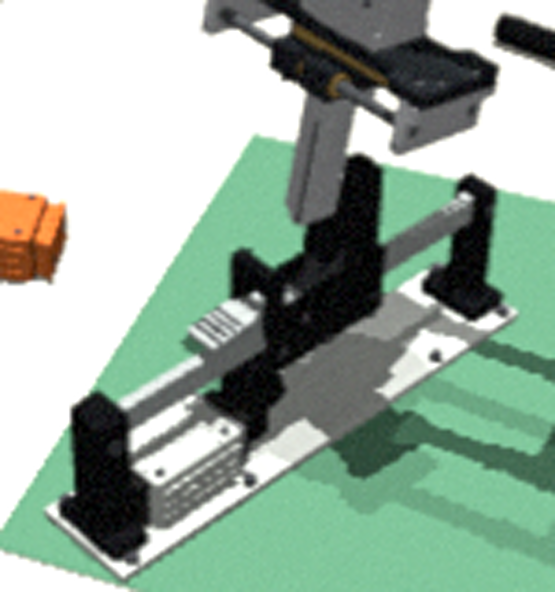

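```bash
python3 - <<'E'
import cv2
a=cv2.imread("pics/w8.png");b=cv2.imread("pics/w9.png")
import numpy as np
p=cv2.resize(a[330:440,70:300],None,fx=3,fy=2.6);q=cv2.resize(b[270:380,70:300],None,fx=3,fy=2.6)
cv2.imwrite("pics/cmp.png",np.vstack([p,q]))
E
python3 st.py
```

```text
8.5 [-12.6   1.  156. ] [178.55  -9.33  62.95] Fclamp 14.2 1.2 -0.8
```

View pics/cmp.png

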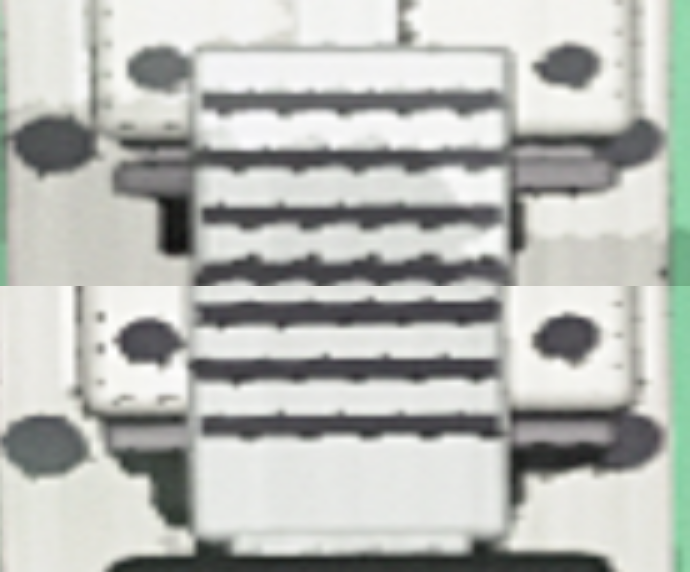

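Request:
{"name": "apply_moves", "arguments": {
  "deltas": "1 -0.0055 0 0 0"
}}

```text
t: 8.6
tcp_pos: [0.5963, 0.0493, 0.1562]
tool_rot: [3.116, -0.175, 1.096]
wrist_force: [7.2, 16.2, -2.5]
opening: 0.0003
```

```bash
python3 st.py
```

```text
8.6 [-13.    0.9 156.2] [178.54 -10.05  62.78] Fclamp 17.7 0.7 -2.5
```

The trigger has gone solid about 5 mm short of the position where a full stroke would end. It gave 0.3 mm of travel for 5.5 mm commanded, at 17.7 N. So the cover has bottomed, and I'm backing off.

Request:
{"name": "apply_moves", "arguments": {
  "deltas": "1 0.015 0 0 0; 1 0.012 0 -0.004 -0.5; 1 0.005 0 -0.02 0; 1 0 0 0 0"
}}

```text
t: 9.0
tcp_pos: [0.6054, 0.0711, 0.1844]
tool_rot: [3.118, -0.171, 1.102]
wrist_force: [0.5, 0.3, -0.4]
opening: 0.0007
```

```bash
python3 st.py; python3 look.py 10
python3 - <<'E'
from h import *
s=state();im=get_image("wrist")[:,:,::-1]
print(s["tcp_pos"],s["tool_rot"])
cv2.imwrite("pics/w10.png",cv2.resize(im[0:300,240:400],None,fx=2.5,fy=2))
E
```

```text
9.0 [ 10.4   2.5 184.4] [178.67  -9.77  63.13] Fclamp 0.5 -0.3 -0.4
9.0 [ 10.4   2.5 184.4] [178.66744516  -9.77434883  63.13059289] [ 0.50415048  0.26561274 -0.44565873]
[0.60407494 0.07095951 0.18256479] [ 3.12154171 -0.16909746  1.10125153]
```

View pics/w10.png

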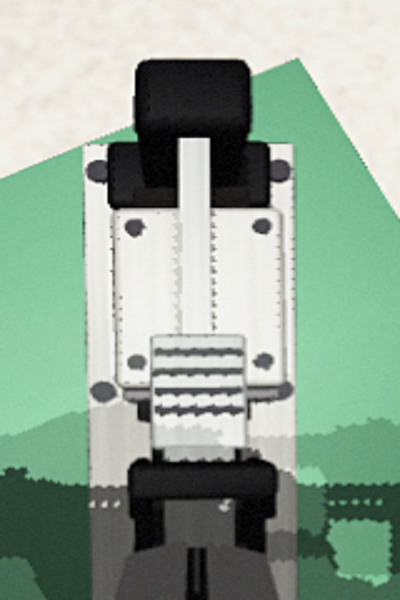

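View pics/s10.png

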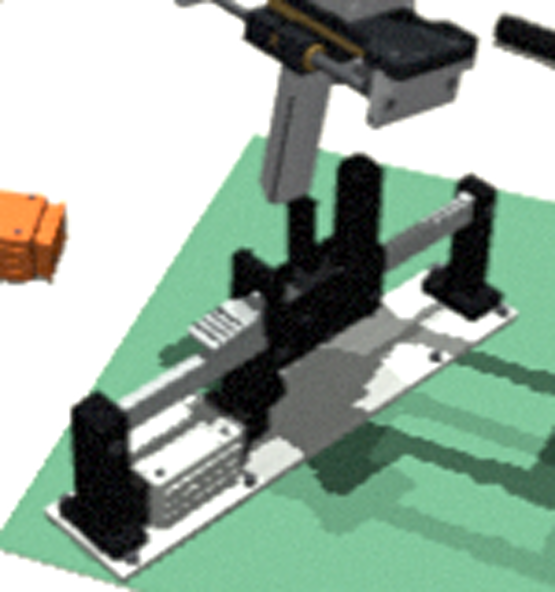

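The wrist view shows the cover flange closed up on the box end (y≈390), the tab at about (197,335–460) and the nose front at about y≈465 (crop coordinates). Next I measure the nose and tab in the clamp frame.

Run:
```python
from h import *
s=dict(tcp_pos=np.array([0.60407494,0.07095951,0.18256479]),tool_rot=[3.12154171,-0.16909746,1.10125153])
W=lambda p,z:cl(onz("wrist",(240+p[0]/2.5,p[1]/2),z/1000,s))
print("tab front",W((150,336),121),W((245,336),121))
print("tab rear",W((152,460),121),W((243,460),121))
print("nose top front",W((132,462),148),W((274,462),148))
S=lambda p,z:cl(onz("side",(250+p[0]/3.7,190+p[1]/3.7),z/1000))
print("S nose top",S((234,252),148),S((268,280),148),"tab front",S((190,325),121),S((212,347),121))
print("tip side proj", (proj("side",s["tcp_pos"])-[250,190])*3.7)
```

```text
tab front [ 72.5  13.8 121. ] [ 72.3  -9.1 121. ]
tab rear [ 35.1  13.9 121. ] [ 34.8  -8.3 121. ]
nose top front [ 35.7  17.6 148. ] [ 35.4 -13.3 148. ]
S nose top [ 34.5 -11.6 148. ] [ 37.6  20.6 148. ] tab front [ 77.1  -3.4 121. ] [ 80.6  19.6 121. ]
tip side proj [[283.69453925 200.1617913 ]]
```

Request:
{"name": "apply_moves", "arguments": {
  "deltas": "1 0.02 0 0.003 0; 1 0.02 0 0.005 0; 1 0.006 0 0.01 0; 1 0 0 0.015 0; 1 0 0 0 0"
}}

```text
t: 9.6
tcp_pos: [0.623, 0.1131, 0.1498]
tool_rot: [3.13, -0.159, 1.098]
wrist_force: [-0.4, -0.7, -0.0]
opening: 0.0008
```

```bash
python3 st.py
```

```text
9.6 [ 55.9   5.5 149.8] [179.35  -9.13  62.93] Fclamp -0.8 0.1 -0.0
```

Request:
{"name": "apply_moves", "arguments": {
  "deltas": "1 -0.002 0.003 0.012 -0.5; 1 -0.002 0 0.011 0; 1 0 0 0 0"
}}

```text
t: 9.9
tcp_pos: [0.6245, 0.1096, 0.1233]
tool_rot: [3.131, -0.157, 1.107]
wrist_force: [0.1, 0.4, -0.4]
opening: 0.0004
```

```bash
python3 st.py; python3 look.py 11
```

```text
9.9 [ 53.4   2.5 123.3] [179.39  -8.97  63.44] Fclamp 0.4 0.1 -0.4
9.9 [ 53.4   2.5 123.3] [179.38723571  -8.96851271  63.43514381] [ 0.0723907   0.36182165 -0.38848133]
```

View pics/s11.png

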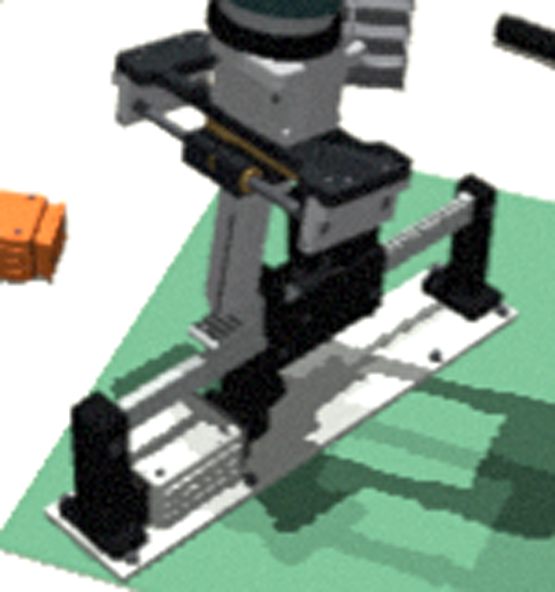

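Request:
{"name": "apply_moves", "arguments": {
  "deltas": "1 0 0 0.004 0; 1 0 0 0.004 0"
}}

```text
t: 10.15
tcp_pos: [0.6265, 0.1103, 0.1168]
tool_rot: [3.128, -0.158, 1.107]
wrist_force: [-0.7, 0.5, 1.4]
opening: 0.0003
```

```bash
python3 st.py
```

```text
10.15 [ 55.    1.1 116.8] [179.21  -9.06  63.42] Fclamp 0.2 0.9 1.4
```

Request:
{"name": "apply_moves", "arguments": {
  "deltas": "1 -0.001 0 0.004 0"
}}

```text
t: 10.25
tcp_pos: [0.627, 0.1107, 0.1133]
tool_rot: [3.127, -0.16, 1.107]
wrist_force: [0.1, 3.7, 1.7]
opening: 0.0008
```

```bash
python3 st.py
```

```text
10.25 [ 55.5   0.9 113.3] [179.17  -9.18  63.4 ] Fclamp 3.3 1.5 1.7
```

Request:
{"name": "apply_moves", "arguments": {
  "deltas": "1 0 -0.001 0.003 0; 1 0 0 0.002 0"
}}

```text
t: 10.45
tcp_pos: [0.6276, 0.1119, 0.1093]
tool_rot: [3.124, -0.162, 1.107]
wrist_force: [-1.9, 0.2, 8.0]
opening: 0.0003
```

```bash
python3 st.py
```

```text
10.45 [ 56.9   0.8 109.3] [179.    -9.25  63.44] Fclamp -0.7 1.8 8.0
```

Request:
{"name": "apply_moves", "arguments": {
  "deltas": "1 0 0 0.002 0"
}}

```text
t: 10.55
tcp_pos: [0.6278, 0.1119, 0.1087]
tool_rot: [3.123, -0.161, 1.108]
wrist_force: [-4.7, -1.8, 13.7]
opening: 0.0001
```

```bash
python3 st.py; python3 look.py 12
```

```text
10.55 [ 57.    0.6 108.7] [178.94  -9.24  63.48] Fclamp -3.7 3.5 13.7
10.55 [ 57.    0.6 108.7] [178.93969309  -9.24288786  63.47932077] [-4.74638379 -1.7735762  13.72768351]
```

View pics/s12.png

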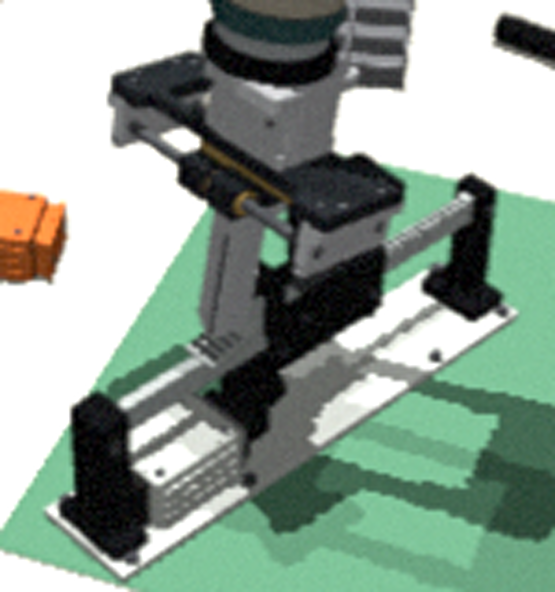

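Request:
{"name": "apply_moves", "arguments": {
  "deltas": "1 -0.006 -0.001 0.0005 0; 1 -0.006 0 0.0005 0"
}}

```text
t: 10.8
tcp_pos: [0.6248, 0.1057, 0.1098]
tool_rot: [3.119, -0.171, 1.108]
wrist_force: [-0.6, 5.1, 5.7]
opening: 0.0005
```

```bash
python3 st.py
```

```text
10.8 [ 50.    0.6 109.8] [178.69  -9.82  63.46] Fclamp 4.3 2.9 5.7
```

Request:
{"name": "apply_moves", "arguments": {
  "deltas": "1 -0.008 -0.001 0 0"
}}

```text
t: 10.9
tcp_pos: [0.6222, 0.101, 0.1101]
tool_rot: [3.116, -0.177, 1.108]
wrist_force: [2.8, 4.1, 3.5]
opening: 0.0004
```

```bash
python3 st.py; python3 look.py 13
```

```text
10.9 [ 44.7   0.8 110.1] [178.54 -10.12  63.46] Fclamp 4.9 -0.6 3.5
10.9 [ 44.7   0.8 110.1] [178.5362552  -10.12098447  63.45534893] [2.75664419 4.14767712 3.53447445]
```

View pics/s13.png

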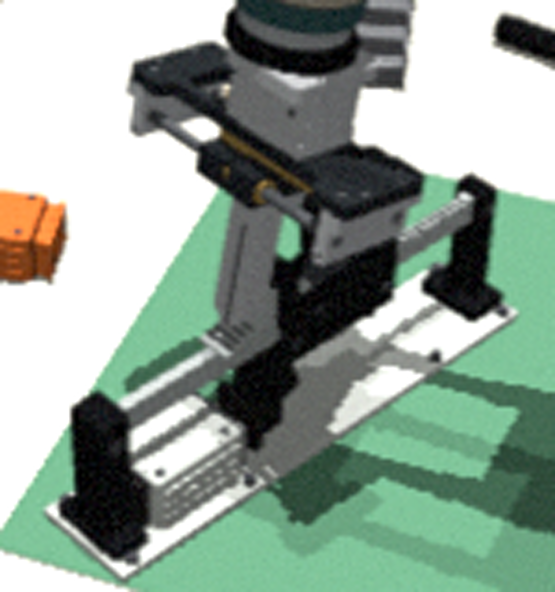

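Request:
{"name": "apply_moves", "arguments": {
  "deltas": "1 -0.008 -0.001 0.002 0; 1 -0.008 -0.001 0.0015 0"
}}

```text
t: 11.15
tcp_pos: [0.6173, 0.0904, 0.1089]
tool_rot: [3.109, -0.186, 1.107]
wrist_force: [-1.1, 4.9, 14.5]
opening: 0.0006
```

```bash
python3 st.py
```

```text
11.15 [ 33.1   0.5 108.9] [178.14 -10.65  63.44] Fclamp 3.9 3.2 14.5
```

Request:
{"name": "apply_moves", "arguments": {
  "deltas": "1 -0.008 -0.001 0.0015 0; 1 -0.008 0 0.0015 0"
}}

```text
t: 11.35
tcp_pos: [0.613, 0.0814, 0.109]
tool_rot: [3.104, -0.198, 1.107]
wrist_force: [-2.2, 6.9, 14.9]
opening: 0.0005
```

```bash
python3 st.py; python3 look.py 14
```

```text
11.35 [ 23.    0.3 109. ] [177.84 -11.33  63.4 ] Fclamp 5.2 5.1 14.9
11.35 [ 23.    0.3 109. ] [177.84223005 -11.33342521  63.40226403] [-2.21708754  6.906362   14.88451388]
```

View pics/s14.png

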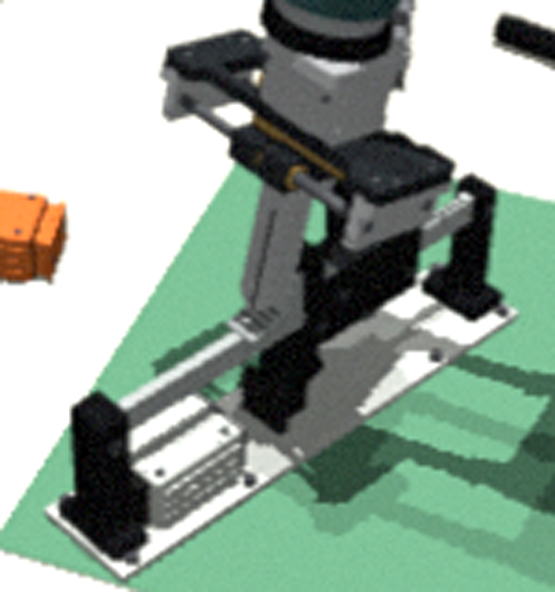

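Request:
{"name": "apply_moves", "arguments": {
  "deltas": "1 -0.009 -0.001 0.001 0; 1 -0.009 -0.001 0.001 0"
}}

```text
t: 11.6
tcp_pos: [0.6069, 0.0697, 0.1093]
tool_rot: [3.097, -0.208, 1.106]
wrist_force: [-0.9, 5.4, 11.4]
opening: 0.0003
```

```bash
python3 st.py
```

```text
11.6 [  9.9   0.5 109.3] [177.47 -11.94  63.39] Fclamp 4.4 3.2 11.4
```

Request:
{"name": "apply_moves", "arguments": {
  "deltas": "1 -0.009 -0.001 0.001 0; 1 -0.009 -0.001 0.001 0"
}}

```text
t: 11.8
tcp_pos: [0.6013, 0.0585, 0.1093]
tool_rot: [3.091, -0.219, 1.106]
wrist_force: [-0.8, 5.5, 12.7]
opening: 0.0003
```

```bash
python3 st.py
```

```text
11.8 [ -2.6   0.6 109.3] [177.09 -12.57  63.37] Fclamp 4.6 3.2 12.7
```

Request:
{"name": "apply_moves", "arguments": {
  "deltas": "1 -0.009 -0.001 0.001 0; 1 -0.009 -0.001 0.001 0"
}}

```text
t: 12.0
tcp_pos: [0.5958, 0.0473, 0.1093]
tool_rot: [3.084, -0.231, 1.106]
wrist_force: [-0.2, 5.2, 13.0]
opening: 0.0006
```

```bash
python3 st.py; python3 look.py 15
```

```text
12.0 [-15.1   0.5 109.3] [176.7  -13.21  63.34] Fclamp 4.6 2.5 13.0
12.0 [-15.1   0.5 109.3] [176.7044799  -13.2124907   63.34497062] [-0.20783735  5.18947924 13.03253277]
```

View pics/s15.png

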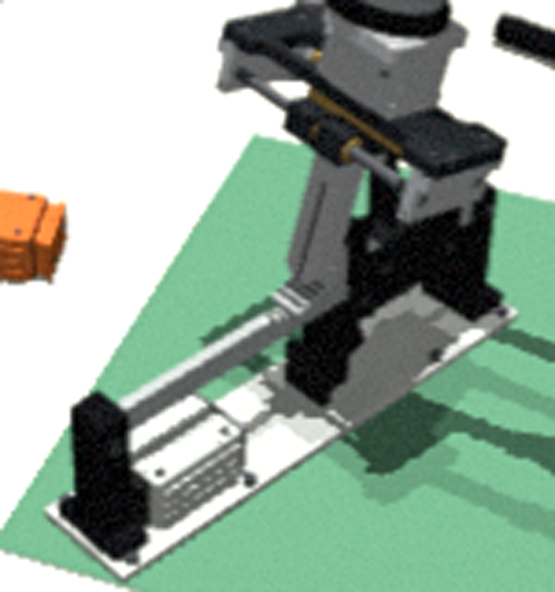

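Request:
{"name": "apply_moves", "arguments": {
  "deltas": "1 -0.009 -0.001 0.001 0; 1 -0.009 -0.001 0.001 0"
}}

```text
t: 12.25
tcp_pos: [0.5899, 0.0354, 0.1093]
tool_rot: [3.077, -0.241, 1.105]
wrist_force: [-2.2, 4.7, 14.0]
opening: 0.0004
```

```bash
python3 st.py
```

```text
12.25 [-28.4   0.5 109.3] [176.31 -13.79  63.33] Fclamp 3.3 4.0 14.0
```

Request:
{"name": "apply_moves", "arguments": {
  "deltas": "1 -0.008 -0.001 0.001 0"
}}

```text
t: 12.35
tcp_pos: [0.5893, 0.0333, 0.1102]
tool_rot: [3.074, -0.253, 1.102]
wrist_force: [10.2, 23.6, 5.7]
opening: 0.0006
```

```bash
python3 st.py
```

```text
12.35 [-3.060e+01  1.000e-01  1.102e+02] [176.11 -14.5   63.16] Fclamp 25.7 1.4 5.7
```

The jaw is at its rear stop: 25.7 N, and it won't move any further. Now I lift straight off.

Request:
{"name": "apply_moves", "arguments": {
  "deltas": "1 0.003 0 -0.008 0; 1 0.006 0 -0.02 0; 1 0.015 0 -0.035 0; 1 0.015 0 -0.04 0; 1 0.02 0 -0.04 0; 1 0 0 0 0; 1 0 0 0 0"
}}

```text
t: 13.05
tcp_pos: [0.586, 0.0547, 0.2646]
tool_rot: [3.082, -0.241, 1.1]
wrist_force: [0.8, -0.1, -0.3]
opening: 0.0003
```

```bash
python3 st.py; python3 look.py 16;python3 - <<'E'
from h import *
s=state();im=get_image("wrist")[:,:,::-1];t=get_image("top")[:,:,::-1]
print(s["tcp_pos"],s["tool_rot"])
cv2.imwrite("pics/w16.png",im);cv2.imwrite("pics/t16.png",t)
E
```

```text
13.05 [-12.9  12.5 264.6] [176.57 -13.81  63.05] Fclamp 0.3 -0.7 -0.3
13.05 [-12.9  12.5 264.6] [176.5686812  -13.80806663  63.05216877] [ 0.78625043 -0.08209444 -0.31454887]
[0.58652888 0.05478677 0.26494682] [ 3.08077776 -0.24202711  1.1003501 ]
```

View pics/s16.png

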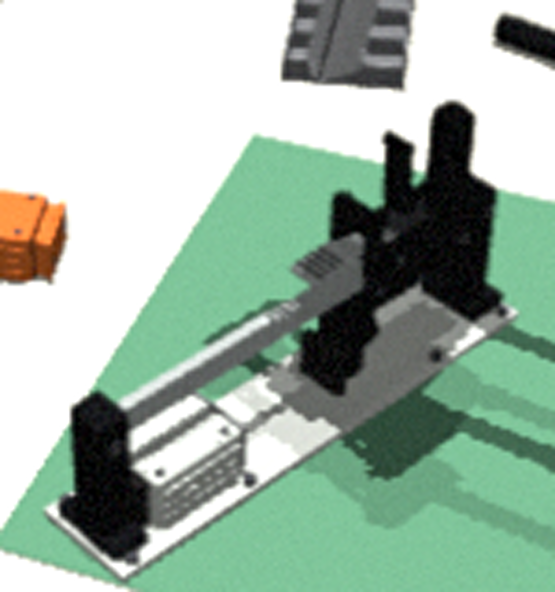

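View pics/w16.png

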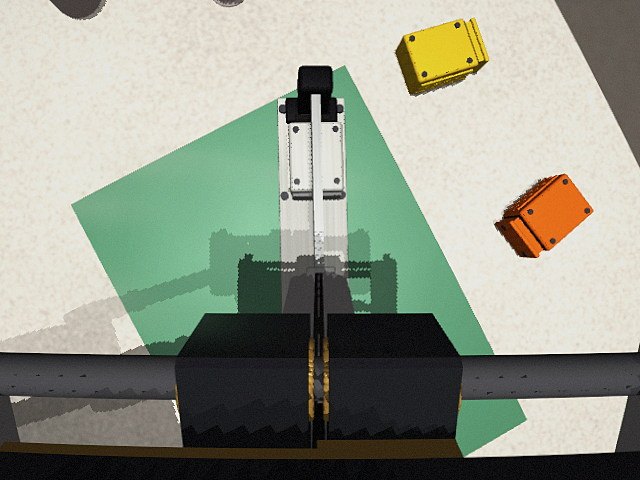

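View pics/t16.png

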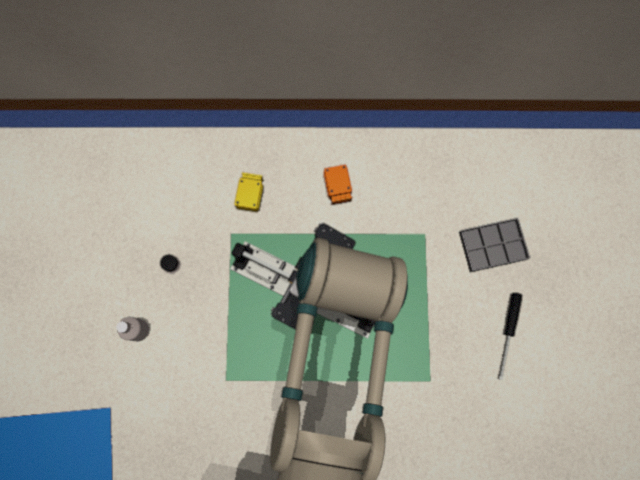

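Run:
```python
from h import *
im=cv2.imread("pics/w16.png");cv2.imwrite("pics/w16c.png",cv2.resize(im[110:220,270:360],None,fx=6,fy=5,interpolation=cv2.INTER_CUBIC))
S=lambda p,z:cl(onz("side",(250+p[0]/3.7,190+p[1]/3.7),z/1000))
print("nose top",S((332,193),148),S((366,221),148),"tab front",S((292,270),121),S((320,288),121))
s=dict(tcp_pos=np.array([0.58652888,0.05478677,0.26494682]),tool_rot=[3.08077776,-0.24202711,1.1003501])
W=lambda p,z:cl(onz("wrist",p,z/1000,s))
print("box edges",W((289,122),48),W((340,122),48),W((289,191),48),W((342,194),48))
```

```text
nose top [-49.9 -13.5 148. ] [-45.2  20.1 148. ] tab front [ -2.9   0.5 121. ] [ -3.4  23.9 121. ]
box edges [129.8  26.3  48. ] [129.5 -24.8  48. ] [60.9 27.7 48. ] [ 57.1 -25.   48. ]
```

View pics/w16c.png

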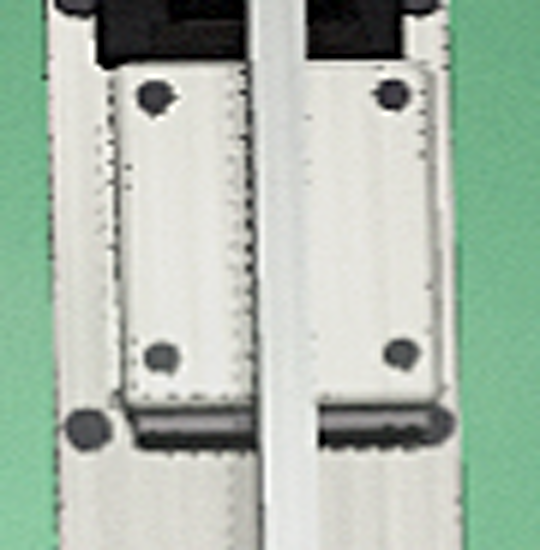

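The flange sits against the box end, the box rests against the fixed pad, and the body is at its rear stop with the lever and trigger up. The robot is clear and the bystanders haven't moved. I'm handing the job in.

Run:
```python
from cell import *
print(finish_job())
```

```text
the job is handed in; nothing more can be done
None
```

The end cover is pressed home and the jaw is back at its rear stop. I handed the job in at about 13.2 s of the 67 s allowed; no verdict was reported.

- **Pressing:** It took five trigger pulls. On the fifth, the trigger went solid about 5 mm short of where a full pull would end, at about 17.7 N. By the stated 1.6 ratio that is roughly 28 N at the pad, under the 40 N limit. I stopped there.
- **Release:** I held the release tab down with up to about 15 N on the wrist sensor and pushed the sliding body back by the nose. It hit the rear stop at 25.7 N, and I lifted straight off.
- **Last checks:**
  - The cover flange looks closed against the box end, and the box stands on the base plate against the fixed pad.
  - The lever and trigger look sprung back.
  - The top view shows the bystanders where they were.
  - The wrist force was near zero with the fingers clear at 0.26 m.
- **What disagreed or is uncertain:**
  - The tool tilted steadily under load, to about 14° by the end. Rows can only turn it about its own axis, so I couldn't correct this; it did no visible harm.
  - I judged the cover's depth by feel and from the wrist picture, good to about 1 mm, and did not measure it directly.
  - The side and wrist cameras differed by 2 to 8 mm on the tab and box edges.

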